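Unlock a sprung oil filler cap

ROBOT

A 6-joint arm with a two-finger parallel gripper is mounted at the origin on the work surface. World frame = base frame: x ahead of the robot, y to its left, z up, the work surface at z = 0. Lengths are in m, angles in rad, forces in N, time in s.
With the tool pointing down it reaches from about 0.375 to 0.9 m from the base axis. Payload 3.1 kg.
Tool frame: the origin (TCP) lies at the very end of the fingers, on their centre line; the grasp point (between the pads) lies 19 mm behind it (manip.grasp_offset is the distance from the TCP to the grasp point, in m); x points along the fingers, z is the direction in which the jaws open and shut, and the axes are right-handed (so a half turn about x gives the same grasp; the last joint's range is limited). The gripper opens to 85 mm and grips with 20 to 120 N. Pads are 22 mm wide; open, the fingers measure 114 mm over their backs; the gripper's body (76 mm by 85 mm) begins 54 mm behind the grasp point. The pads swing forward as they close: fully open they stand 13 mm farther back than shut.
Start: joints at [0.999, 0.527, 1.433, -0, 1.181, -0.178], TCP at [0.24, 0.577, 0.193] pointing down, gripper open.
Joint ranges: [-3.08, 3.08], [-0.75, 2.2], [0.22, 2.44], [-1.43, 4.57], [0, 2.65], [-2.85, 2.85]. Speed limits (rad/s): [2.79, 2.79, 3.14, 3.14, 3.14, 3.14].

INTERFACE

Orientations are given as a unit quaternion [x, y, z, w].
In Python, from station import manip gives the robot as it stands.
- The arm moves only by the tool send_rows, never from a script. Its argument "steps" is a list that holds one entry, the list of rows, each a list of 5 numbers: the closure, from 0 (fully open) to 1 (shut), then the shift along the world's x, y, z in m, then the turn about the world's z in rad. A call has 1 to 8 rows; each row is the pose to reach, as a shift and turn from the pose commanded when the call began; what a row does not reach only later rows make up. A row lasts 1/8 s, in which the tool goes at most 62.5 mm and 10.7 degrees, less where a joint would pass 70% of its speed; a pose out of reach is approached as far as the arm can. A call with a gripper value outside its range is refused whole. The fingers move at their own pace and stop on an object; "grip_force" is the grip in N (left out, the last holds). Time passes only in rows, so rows that repeat a pose let the fingers close. It gives the time, the measured TCP pose, the force and the opening at its end, in the units of the state.
- manip.sense(): the state, without advancing time (a new reading comes with each control period).
- manip.snapshot(name): name is "side" or "top"; returns the picture (480x640x3 uint8, red, green, blue); there is no depth.
- manip.camera_params(name): a dict with "fx", "fy", "cx", "cy" (pixels), "D" ([k1, k2, p1, p2, k3] as OpenCV has them; the pictures are not rectified), "T" (4x4, takes a point from camera to world coordinates). Camera axes: x right, y down, z forward; pixel columns grow to the right and rows downward; lengths in m; the calibration is good to about 2 mm. A picture is of the moment at which its call begins. camera_params takes no time and is no camera call.
- manip.sign_off(): hands the job in, once; it reports no verdict.
The state is a dict: "t": time; "q": joint angles; "qd": joint speeds; "tau": joint torques, N m; "tcp_pos": TCP position; "tool_rot": TCP orientation; "force": force on the tool from outside, world axes, zero at the start; "ft_torque": the same for the moment, N m; "finger_gap": opening from 0.0 (shut) to 1.0 (fully open).
Only numpy, scipy, OpenCV 4.12 (cv2) and the standard library are available. Lean on these libraries where they do the work, as an engineer would, in place of code of your own. Each camera call takes 0.05 s, during which the arm holds its last target.

TASK

The oil reservoir beside the polishing wheel needs topping up: push its sprung filler cap down past the catch, turn it anticlockwise until it is free, lift it off and stand it upright in the aluminium tray. Press with feeling, never ram the cap against its stops or force the turn, set it down without letting it drop, and leave the other things on the bench where they are.

Things in the scene. Friction and masses are not known exactly. Their poses are not given: they have to be found in the camera images.
- reservoir: Grey oil tank, fixed, 104 x 84 x 62 mm high, with a steel neck on top (74 mm across, 62 to 94 mm above the bench). Origin: centre of its underside; z is the neck's and cap's turning axis. Locked, the cap's bar and lugs lie along the tank's x axis (4 degrees and 1.5 mm of play). The neck's parts are harmed if cap and tank press on one another with over 32 N in all, down, sideways or twisting.
- neck_rim (a point): Centre of the neck's upper rim, 94 mm above the bench. A sprung bayonet: press the cap down past the catch, then turn. The catch's depth differs each time, unseen: 3 to 12 mm down before it can turn; a hard stop comes 2 mm below that (5 to 14 mm), where it still turns. The spring pushes up with 8 N when locked, plus 0.6 N per mm (11 to 17 N at the stop).
- open_mark (a point): Green dot on the tank's top, 44 mm from the neck's axis, 60 degrees anticlockwise (from above) from the tank's x axis: turned anticlockwise by 60 degrees, the cap's bar points at it and the cap lifts straight out. The lugs come free between 51 and 69 degrees of turn; a hard stop ends the turn at about 70. A red dot on the rim on the tank's +x side marks locked.
- cap: Filler cap, 68 mm high, 0.15 kg. Origin: centre of its stem's flat foot, 78 mm above the bench when locked; z up, x along the red bar. From the foot up: steel stem 36 mm across to 32 mm, with two round lugs 6 mm thick along +x and -x, 4 mm up, reaching 28 mm from the axis; black disc 64 mm across, 32 to 40 mm; red bar, 40 to 68 mm. Stands on its foot.
- cap_grip (a point): Centre of the cap's red grip bar, on the cap's axis: bar 50 mm long (cap x), 16 mm thick (cap y), 28 mm high. It lies 54 mm above the foot of the stem, 14 mm above the black disc and 14 mm below the bar's top. Same axes as the cap.
- tray: Flat aluminium tray, fixed to the bench, 150 x 150 mm outside, 18 mm high, walls and floor 4 mm thick, open at the top. Origin: centre of its underside; its floor is 4 mm above that.
- loupe: Black loupe standing on the bench, 36 mm in diameter, 38 mm high; origin under its centre. Leave it.
- dop: Small brass stone holder standing on the bench, 26 mm in diameter, 46 mm high; origin under its centre. Leave it.
- oil_bottle: Small amber bottle, 44 mm in diameter, 100 mm high; origin under its centre. Leave it.
- stone_cup: Small white cup, 48 mm in diameter, 32 mm high; origin under its centre. Leave it.
There are look-alikes about, which are no part of the job. What is shaped like the cap but purple is not meant.

How it is judged:
By the outcome, as a careful person would: the job done as asked, in the order asked, and still so for the second after the job is handed in, with the robot touching nothing.
It also fails if it takes over 72 s, if anything falls off the work surface, if the arm or the gripper's body presses on something with over 40 N, if the wrist force passes 120 N, or if a joint passes its speed limit or range.

## Working session

There is one attempt and no reset: what is moved stays moved. The work goes in short steps, Python scripts to look and compute and a tool call to move; the robot and the scene stay as the last step left them, time stands still between calls to the robot, and variables do not carry over. Pictures are saved under pics/ and viewed, and the job is handed in when it is done.

Besides the shell and the picture viewer there is one more tool, called after "Request:" by a JSON object that holds its "name" and its "arguments". send_rows: Moves the arm, as the interface text tells. Its arguments: {"type":"object","properties":{"steps":{"type":"array","items":{"type":"array","items":{"type":"array","items":{"type":"number"}}}},"grip_force":{"type":"number"}},"required":["steps"]}

```bash
mkdir -p pics; ls; python3 - <<'E'
from station import manip
import cv2,numpy as np
s=manip.sense(); print({k:np.round(v,3) for k,v in s.items()})
for n in("side","top"):
    im=manip.snapshot(n); cv2.imwrite(f"pics/{n}0.png",im[:,:,::-1]); p=manip.camera_params(n); print(n,p)
E
```

```text
pics
{'t': np.float64(0.0), 'q': array([ 0.998,  0.528,  1.434, -0.   ,  1.181, -0.178]), 'qd': array([-0.001, -0.001,  0.001, -0.001, -0.001, -0.001]), 'tau': array([-2.0000e-03, -4.4235e+01, -1.7802e+01, -0.0000e+00,  8.0000e-03,
       -0.0000e+00]), 'tcp_pos': array([0.239, 0.576, 0.192]), 'tool_rot': array([-0.393,  0.589,  0.392,  0.587]), 'force': array([ 0.176, -0.375, -0.121]), 'ft_torque': array([-0.012, -0.05 , -0.014]), 'finger_gap': np.float64(1.001)}
side {'fx': 436.82618015370724, 'fy': 436.82618015370724, 'cx': 320.4645014807716, 'cy': 243.09672772193753, 'D': array([0.02225879, 0.        , 0.        , 0.        , 0.        ]), 'T': array([[-0.88808738, -0.30854474,  0.34073588,  0.31715206],
       [-0.45928722,  0.56517528, -0.68529713,  0.4636108 ],
       [ 0.01886933, -0.76509937, -0.64363569,  0.5840449 ],
       [ 0.        ,  0.        ,  0.        ,  1.        ]])}
top {'fx': 516.6057790391549, 'fy': 516.6057790391549, 'cx': 324.45899253055, 'cy': 246.73443702641094, 'D': array([-0.14915612,  0.        ,  0.        ,  0.        ,  0.        ]), 'T': array([[ 0.02646193, -0.99302455,  0.11490004,  0.43776164],
       [-0.99947069, -0.02845768, -0.01576373, -0.05083865],
       [ 0.01892355, -0.11442208, -0.99325198,  1.15256476],
       [ 0.        ,  0.        ,  0.        ,  1.        ]])}
```

View pics/side0.png

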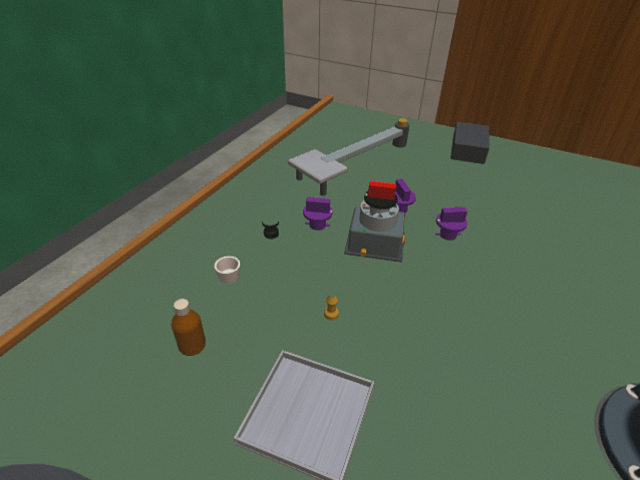

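View pics/top0.png

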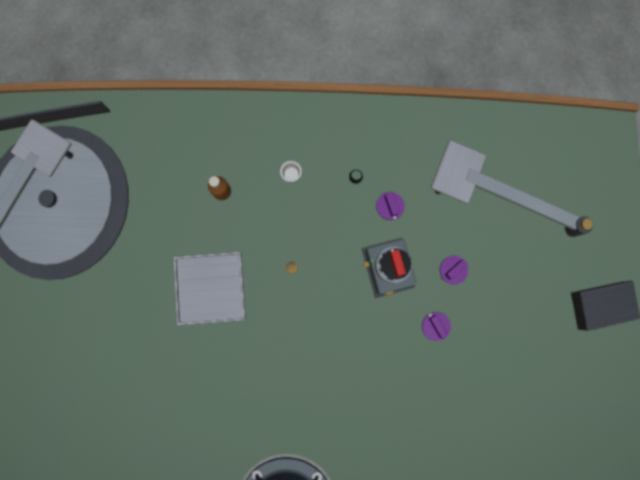

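The side view shows the tank at about (378,230) with the red bar at (381,191), the tray at (307,413), the dop at (331,308), the cup at (228,270), the bottle at (189,328) and the loupe at (271,228). There are three purple decoys. In the top view the red bar is at (399,263), the tank at (390,267) and the tray at (209,288). I'll zoom in next.

```bash
cat > h.py <<'E'
import cv2,numpy as np
from station import manip
def ray(n,uv):
    p=manip.camera_params(n);K=np.array([[p['fx'],0,p['cx']],[0,p['fy'],p['cy']],[0,0,1]])
    x=cv2.undistortPoints(np.array(uv,float).reshape(-1,1,2),K,p['D']).reshape(-1,2)
    d=np.c_[x,np.ones(len(x))]@p['T'][:3,:3].T
    return p['T'][:3,3],d
def onz(n,uv,z):
    o,d=ray(n,uv); return o+d*((z-o[2])/d[:,2])[:,None]
def proj(n,P):
    p=manip.camera_params(n);K=np.array([[p['fx'],0,p['cx']],[0,p['fy'],p['cy']],[0,0,1]])
    M=np.linalg.inv(p['T']);return cv2.projectPoints(np.array(P,float).reshape(-1,1,3),cv2.Rodrigues(M[:3,:3])[0],M[:3,3],K,p['D'])[0].reshape(-1,2)
def tri(uva,uvb,a="side",b="top"):
    o1,d1=ray(a,uva);o2,d2=ray(b,uvb);d1=d1[0]/np.linalg.norm(d1[0]);d2=d2[0]/np.linalg.norm(d2[0])
    t=np.linalg.lstsq(np.c_[d1,-d2],o2-o1,rcond=None)[0];A=o1+t[0]*d1;B=o2+t[1]*d2
    return (A+B)/2,np.linalg.norm(A-B)
E
python3 - <<'E'
import cv2,numpy as np
a=cv2.imread('pics/side0.png')[165:275,315:475];b=cv2.imread('pics/top0.png')[220:310,345:475]
cv2.imwrite('pics/side0z.png',cv2.resize(a,None,fx=5,fy=5,interpolation=cv2.INTER_CUBIC))
cv2.imwrite('pics/top0z.png',cv2.resize(b,None,fx=6,fy=6,interpolation=cv2.INTER_CUBIC))
E
```

```text
(no output)
```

View pics/side0z.png

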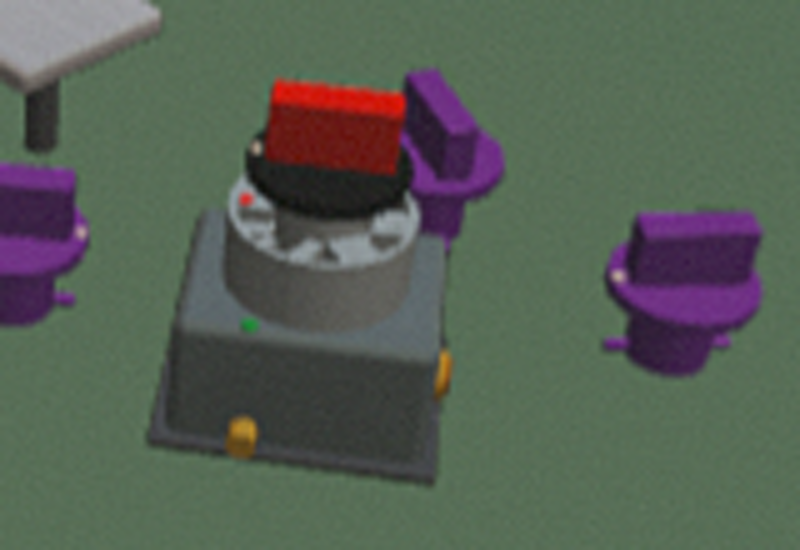

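View pics/top0z.png

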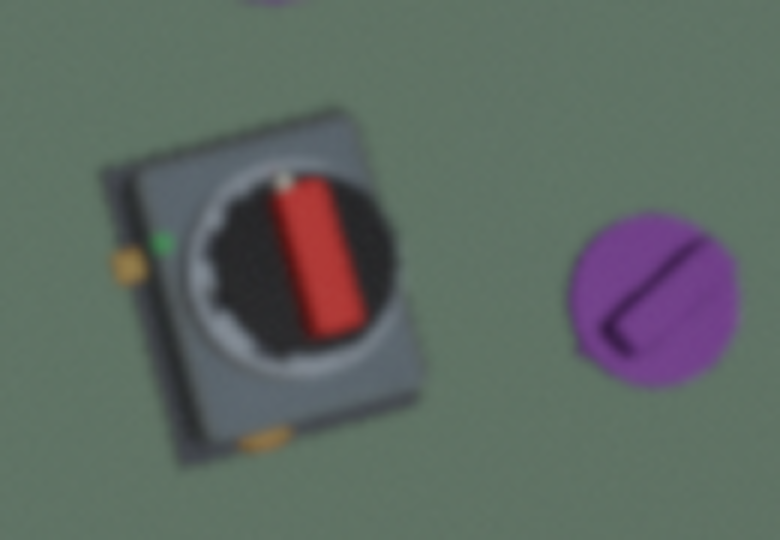

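```bash
cat > m.py <<'E'
from h import *
def red(n,im,lo,box=None):
    r,g,b=[im[:,:,i].astype(int) for i in range(3)]
    m=((r>lo)&(r>2.2*g)&(r>2.2*b)).astype(np.uint8)
    k,l,st,c=cv2.connectedComponentsWithStats(m)
    i=1+np.argmax(st[1:,4]); return (l==i).astype(np.uint8),st[i],c[i]
E
python3 - <<'E'
from m import *
top=cv2.imread('pics/top0.png')[:,:,::-1];side=cv2.imread('pics/side0.png')[:,:,::-1]
for lo in(90,120,150,170):
    m,st,c=red('top',top,lo); ys,xs=np.nonzero(m)
    P=onz('top',np.c_[xs,ys],.146)[:,:2]; r=cv2.minAreaRect((P*1000).astype(np.float32))
    w=np.linalg.eigh(np.cov(P.T)); a=w[1][:,1]
    print(lo,st,c,P.mean(0),r,np.degrees(np.arctan2(a[1],a[0])))
for lo in(100,170,190):
    m,st,c=red('side',side,lo);ys,xs=np.nonzero(m);P=onz('side',np.c_[xs,ys],.146)[:,:2];r=cv2.minAreaRect((P*1000).astype(np.float32))
    print('side',lo,st,c,P.mean(0),r)
# tray
def blob(im,f,box):
    x0,y0,x1,y1=box;m=np.zeros(im.shape[:2],np.uint8);m[y0:y1,x0:x1]=f(im.astype(int))[y0:y1,x0:x1]
    return m
m=blob(top,lambda i:(i[:,:,2]>i[:,:,1]-2)&(i.sum(2)>300),(160,240,260,340))
cs=max(cv2.findContours(m,0,2)[0],key=cv2.contourArea)[:,0]
P=onz('top',cs,.018)[:,:2];print('tray',cv2.minAreaRect((P*1000).astype(np.float32)),cv2.boundingRect(cs))
m=blob(side,lambda i:(i[:,:,2]>i[:,:,1]-2)&(i.sum(2)>250),(220,340,390,480))
cs=max(cv2.findContours(m,0,2)[0],key=cv2.contourArea)[:,0]
P=onz('side',cs,.018)[:,:2];print('tray side',cv2.minAreaRect((P*1000).astype(np.float32)))
# green dot, red dot
z=lambda i:(i[:,:,1]>1.4*i[:,:,0])&(i[:,:,1]>1.4*i[:,:,2])
for n,im,b in(('top',top,(360,245,385,275)),('side',side,(355,222,375,238))):
    ys,xs=np.nonzero(blob(im,z,b)); print(n,'green',xs.mean() if len(xs) else 0,ys.mean() if len(ys) else 0,len(xs), onz(n,np.c_[xs,ys],.062).mean(0) if len(xs) else '')
print('tcp proj',proj('top',[[.24,.577,.193],[0,0,0]]),proj('side',[[.24,.577,.193],[0,0,0]]))
E
```

```text
90 [391 250  15  26 241] [398.02074689 262.73443983] [ 0.52670511 -0.21226159] ((527.1599731445312, -212.07247924804688), (50.527320861816406, 18.887937545776367), 16.71173095703125) -163.636268092998
120 [392 250  13  26 202] [397.96039604 262.33663366] [ 0.52748597 -0.21213217] ((527.6942138671875, -211.95567321777344), (49.4012336730957, 16.39508056640625), 17.466415405273438) -163.80697554597134
150 [392 251  12  24 157] [397.88535032 262.17197452] [ 0.52780534 -0.21197873] ((527.6878051757812, -212.0519561767578), (46.729835510253906, 13.14441204071045), 16.713268280029297) -162.8722757713924
170 [393 252  10  22  99] [397.88888889 262.07070707] [ 0.52800315 -0.2119828 ] ((527.72265625, -212.18650817871094), (42.93678283691406, 9.02659797668457), 16.770109176635742) -163.07170212672006
side 100 [369 181  27  19 394] [381.69035533 189.41370558] [ 0.52083805 -0.19241297] ((521.153076171875, -191.5396728515625), (48.65507507324219, 52.95705032348633), 17.0132999420166)
side 170 [370 181  26   7 103] [382.37864078 184.2038835 ] [ 0.52609554 -0.20943831] ((526.1856079101562, -209.4029541015625), (47.12855529785156, 13.513981819152832), 17.036767959594727)
side 190 [370 182  26   6  88] [382.57954545 184.125     ] [ 0.52586312 -0.20987265] ((526.144775390625, -209.83187866210938), (46.79975128173828, 11.935559272766113), 17.026641845703125)
tray ((470.36572265625, 183.48114013671875), (150.3587188720703, 151.0767822265625), 6.116580009460449) (174, 252, 71, 73)
tray side ((468.9950866699219, 184.92835998535156), (149.27264404296875, 149.30682373046875), 6.2946038246154785)
top green 371.3333333333333 260.3333333333333 3 [ 0.53768901 -0.16852216  0.062     ]
side green 364.55555555555554 229.66666666666666 9 [ 0.53721706 -0.16889101  0.062     ]
tcp proj [[ -8.25969068 394.10988508]
 [286.30315048 502.81238967]] [[ 351.3618537  1563.03208281]
 [ 688.55411852  458.27609302]]
```

```bash
python3 - <<'E'
from m import *
from scipy.spatial.transform import Rotation as R
s=manip.sense();M=R.from_quat(s['tool_rot']).as_matrix();print(M.round(3), s['tcp_pos'])
z=M[:,2];print('z yaw',np.degrees(np.arctan2(z[1],z[0])))
print(s['q'])
print(proj('top',[[.527,-.211,.146]]))
E
```

```text
[[-0.001 -0.923  0.384]
 [-0.002  0.384  0.923]
 [-1.     0.    -0.002]] [0.23936821 0.57656142 0.19202984]
z yaw 67.43921228620384
[ 9.98521999e-01  5.28372543e-01  1.43378084e+00  1.34231769e-05
  1.18141427e+00 -1.78519056e-01]
[[397.38788548 262.5597504 ]]
```

Request:
{"name": "send_rows", "arguments": {"steps": [[[0,0.018,-0.049,0,-0.153],[0,0.036,-0.0985,0,-0.306],[0,0.054,-0.148,0,-0.459],[0,0.072,-0.197,0,-0.612],[0,0.09,-0.246,0,-0.766],[0,0.108,-0.2955,0,-0.919],[0,0.126,-0.345,0,-1.072],[0,0.1435,-0.394,0,-1.225]]], "grip_force": 20}}

```text
t: 1.1
tcp_pos: [0.3835, 0.1816, 0.1928]
tool_rot: [0.019, 0.707, -0.019, 0.707]
force: [1.2, 0.4, -0.9]
finger_gap: 1.003
```

Request:
{"name": "send_rows", "arguments": {"steps": [[[0,0.018,-0.049,0,-0.153],[0,0.036,-0.0985,0,-0.306],[0,0.054,-0.148,0,-0.459],[0,0.072,-0.197,0,-0.612],[0,0.09,-0.246,0,-0.766],[0,0.108,-0.2955,0,-0.919],[0,0.126,-0.345,0,-1.072],[0,0.1435,-0.394,0,-1.225]]]}}

```text
t: 2.1
tcp_pos: [0.5269, -0.2124, 0.1925]
tool_rot: [0.422, 0.568, -0.422, 0.567]
force: [-0.2, 0.1, 0.5]
finger_gap: 1.003
```

Request:
{"name": "send_rows", "arguments": {"steps": [[[0,0,0,0,0],[0,0,0,0,0]]]}}

```text
t: 2.35
tcp_pos: [0.5258, -0.2101, 0.1922]
tool_rot: [0.42, 0.57, -0.42, 0.568]
force: [-0.2, 0.3, 0.6]
finger_gap: 1.006
```

```bash
python3 - <<'E'
from m import *
from scipy.spatial.transform import Rotation as R
s=manip.sense();M=R.from_quat(s['tool_rot']).as_matrix();z=M[:,2];print(s['tcp_pos'],'z yaw',np.degrees(np.arctan2(z[1],z[0])),s['force'],s['ft_torque'],s['q'])
for n in("side","top"):
    im=manip.snapshot(n)[:,:,::-1]; cv2.imwrite(f"pics/{n}1.png",im)
    c=proj(n,[s['tcp_pos']])[0].astype(int);print(n,c)
    a=im[max(0,c[1]-80):c[1]+80,c[0]-100:c[0]+100];cv2.imwrite(f"pics/{n}1z.png",cv2.resize(a,None,fx=4 if n=='top' else 4,fy=4 if 0 else 3.7))
E
```

```text
[ 0.52578675 -0.21005469  0.19216634] z yaw -72.92269299129944 [-0.21534801  0.2996295   0.60366768] [ 0.00972126 -0.00954363 -0.01447566] [-5.77647028e-01  4.50300994e-01  1.58111720e+00  4.48505588e-04
  1.11285304e+00  6.94893611e-01]
side [385 162]
top [400 261]
```

View pics/side1z.png

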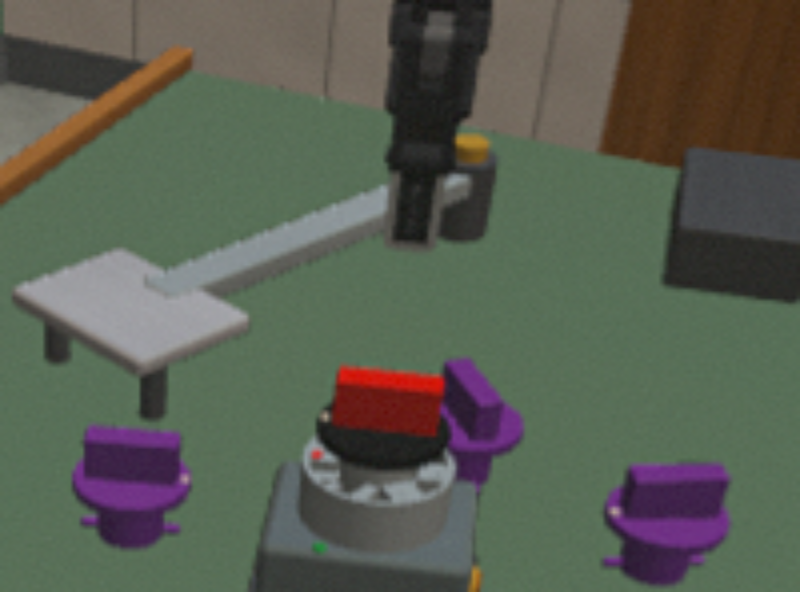

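View pics/top1z.png

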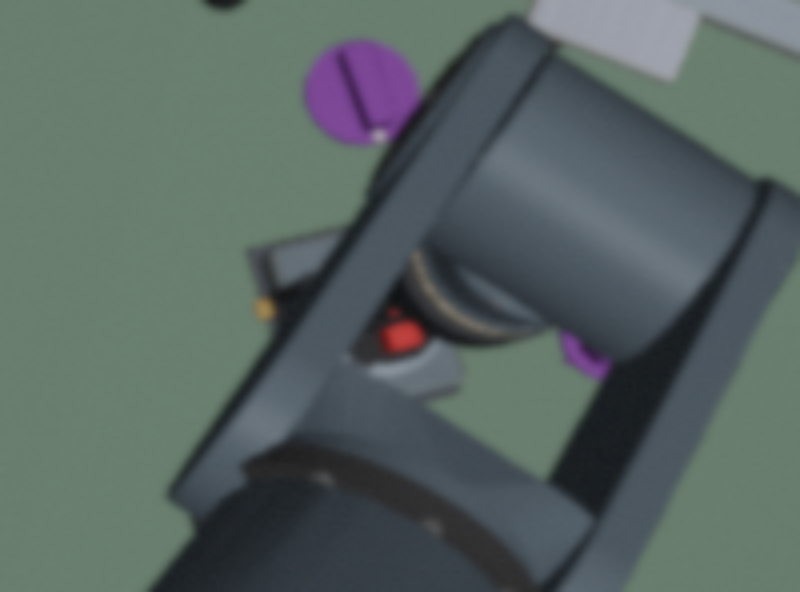

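```bash
python3 - <<'E'
from m import *
u=np.array([.294,-.956,0]);t=np.array([.5258,-.2101,.192])
for d in(.0425,.057):
  for z in(.0,.013): print(d,z,proj('side',[t-u*d+[0,0,z]]))
side=cv2.imread('pics/side1.png')
a=side[110:190,345:425];cv2.imwrite('pics/s1f.png',cv2.resize(a,None,fx=7,fy=7,interpolation=cv2.INTER_CUBIC))
E
```

```text
0.0425 0.0 [[383.85692515 174.36025606]]
0.0425 0.013 [[384.72121365 167.73797846]]
0.057 0.0 [[383.26701921 178.74229873]]
0.057 0.013 [[384.13690163 172.07269106]]
```

View pics/s1f.png

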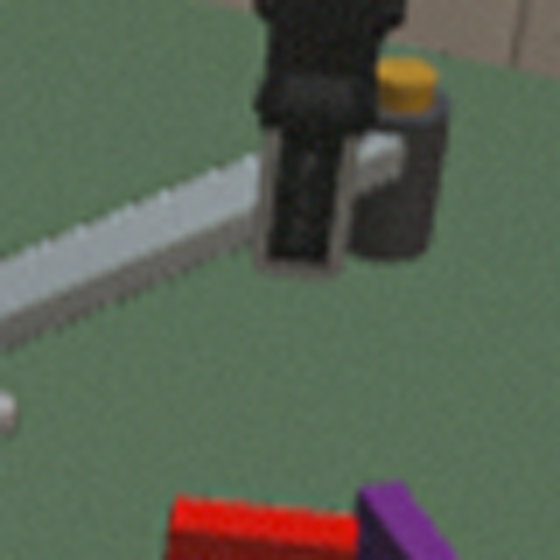

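```bash
python3 - <<'E'
from m import *
u=np.array([.294,-.956,0]);t=np.array([.5258,-.2101,.192])
o,d=ray('side',[[388,148.5],[383,148.5],[393.5,149],[388,130]])
for off in(-.057,-.0425,.0425,.057):
  P=o+d*(((t+u*off-o)@u)/(d@u))[:,None];print(off,P.round(4))
v=np.array([.956,.294,0])
for off in(-.057,-.05,.05,.057):
  for z in (0,.013):print(off,z,proj('side',[t+u*off+v*k*.011+[0,0,z] for k in(-1,0,1)]).round(1).tolist())
E
```

```text
-0.057 [[ 0.5079 -0.156   0.2488]
 [ 0.5154 -0.1536  0.2479]
 [ 0.4994 -0.1586  0.2489]
 [ 0.5115 -0.1549  0.2803]]
-0.0425 [[ 0.5121 -0.1698  0.2413]
 [ 0.5199 -0.1674  0.2404]
 [ 0.5035 -0.1725  0.2414]
 [ 0.5158 -0.1687  0.2735]]
0.0425 [[ 0.5371 -0.2511  0.1973]
 [ 0.5459 -0.2484  0.1963]
 [ 0.5274 -0.2541  0.1974]
 [ 0.5413 -0.2498  0.2337]]
0.057 [[ 0.5414 -0.2649  0.1898]
 [ 0.5503 -0.2622  0.1888]
 [ 0.5315 -0.268   0.1899]
 [ 0.5456 -0.2636  0.2269]]
-0.057 0 [[389.8, 179.5], [383.3, 178.7], [376.8, 178.0]]
-0.057 0.013 [[390.7, 172.8], [384.1, 172.1], [377.6, 171.4]]
-0.05 0 [[390.0, 177.3], [383.6, 176.6], [377.1, 175.9]]
-0.05 0.013 [[391.0, 170.7], [384.4, 170.0], [377.9, 169.3]]
0.05 0 [[393.1, 149.7], [387.3, 149.1], [381.4, 148.5]]
0.05 0.013 [[394.0, 143.4], [388.1, 142.8], [382.2, 142.2]]
0.057 0 [[393.3, 148.0], [387.5, 147.4], [381.7, 146.8]]
0.057 0.013 [[394.2, 141.7], [388.3, 141.1], [382.4, 140.5]]
```

```bash
python3 - <<'E'
import cv2
a=cv2.imread('pics/side1.png')[0:200,290:490];cv2.imwrite('pics/s1g.png',cv2.resize(a,None,fx=3,fy=3,interpolation=cv2.INTER_CUBIC))
E
```

```text
(no output)
```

View pics/s1g.png

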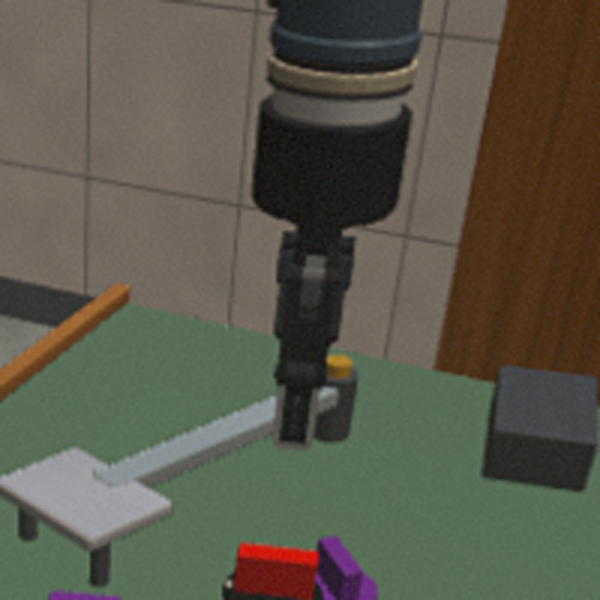

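The visible fingertip sits at (388,148). My prediction puts the near finger at (384,170) and the far one at (388,143). I'll half-close the gripper up here in free space to find out which finger this is.

Request:
{"name": "send_rows", "arguments": {"steps": [[[0.5,0,0,0,0],[0.5,0,0,0,0],[0.5,0,0,0,0],[0.5,0,0,0,0]]]}}

```text
t: 2.95
tcp_pos: [0.5268, -0.2107, 0.193]
tool_rot: [0.42, 0.569, -0.42, 0.569]
force: [0.1, 0.2, -0.0]
finger_gap: 0.5
```

```bash
python3 - <<'E'
from m import *
print(manip.sense()['finger_gap'],manip.sense()['tcp_pos'])
im=manip.snapshot('side')[:,:,::-1];cv2.imwrite('pics/side2.png',im)
a=np.hstack([cv2.imread('pics/side1.png')[60:200,335:435],im[60:200,335:435]]);cv2.imwrite('pics/s2g.png',cv2.resize(a,None,fx=4,fy=4,interpolation=cv2.INTER_CUBIC))
E
```

```text
0.4996689578213205 [ 0.5267923  -0.21071356  0.19297731]
```

View pics/s2g.png

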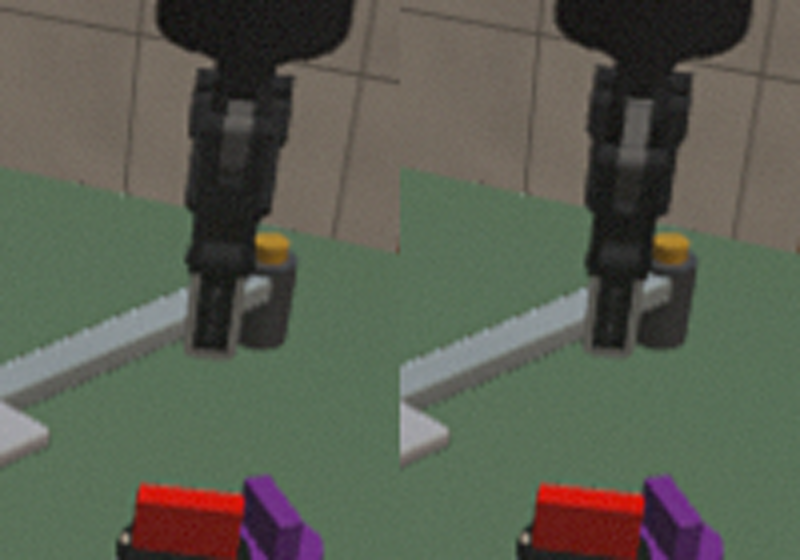

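```bash
python3 - <<'E'
from m import *
for z in(.193,.212,.23,.25,.266,.3,.35,.4): print(z,proj('side',[[.5268,-.2107,z]]).round(1),proj('top',[[.5268,-.2107,z]]).round(1))
E
```

```text
0.193 [[385.2 161.4]] [[401.2 260.6]]
0.212 [[386.4 151.9]] [[402.9 259.6]]
0.23 [[387.6 142.6]] [[404.6 258.8]]
0.25 [[389.  131.9]] [[406.6 257.7]]
0.266 [[390.2 123. ]] [[408.2 256.9]]
0.3 [[392.7 103.4]] [[411.8 254.9]]
0.35 [[396.8  72.1]] [[417.7 251.8]]
0.4 [[401.3  37.6]] [[424.4 248.2]]
```

View pics/side2.png

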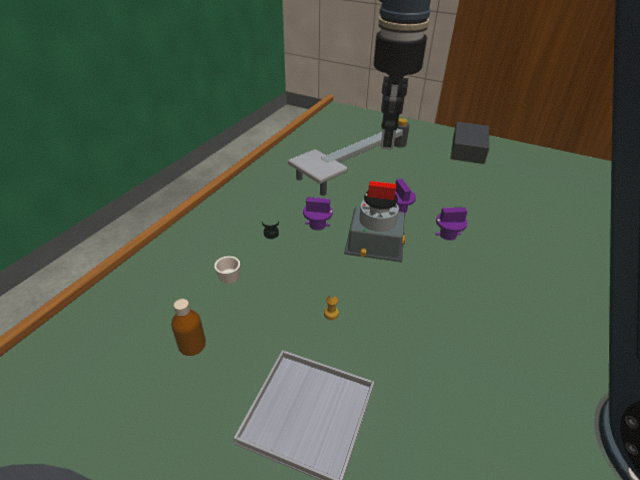

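Half-closing leaves the tip row unchanged: it moves inward and forward together, so this is the near finger. It images about 35 mm higher than the reported TCP would put it. I'll descend in part and compare against the bar itself.

Request:
{"name": "send_rows", "arguments": {"steps": [[[0.5,0,0,-0.015,0],[0.5,0,0,-0.03,0],[0.5,0,0,-0.045,0],[0.5,0,0,-0.045,0]]]}}

```text
t: 3.5
tcp_pos: [0.5254, -0.2101, 0.1458]
tool_rot: [0.42, 0.57, -0.42, 0.567]
force: [0.3, 0.6, -0.3]
finger_gap: 0.502
```

```bash
python3 - <<'E'
from m import *
print(manip.sense()['tcp_pos'])
im=manip.snapshot('side')[:,:,::-1];cv2.imwrite('pics/side3.png',im)
a=im[100:220,320:460];cv2.imwrite('pics/s3g.png',cv2.resize(a,None,fx=5,fy=5,interpolation=cv2.INTER_CUBIC))
E
```

```text
[ 0.52544482 -0.21008623  0.1458055 ]
```

View pics/s3g.png

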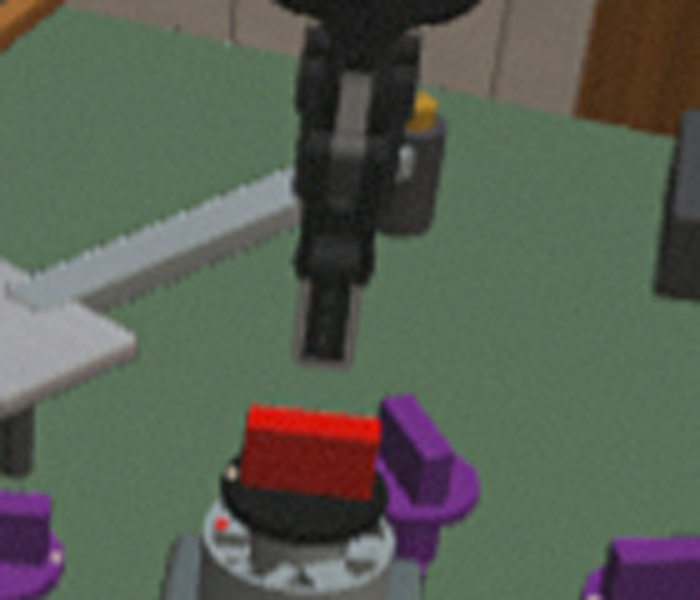

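Request:
{"name": "send_rows", "arguments": {"steps": [[[0.5,0,0,-0.01,0],[0.5,0,0,-0.02,0],[0.5,0,0,-0.02,0]]]}}

```text
t: 3.92
tcp_pos: [0.5261, -0.2104, 0.1269]
tool_rot: [0.42, 0.569, -0.42, 0.568]
force: [-0.0, 0.1, -0.8]
finger_gap: 0.499
```

```bash
python3 - <<'E'
from m import *
print(manip.sense()['tcp_pos'],manip.sense()['force'])
for n,b in(('side',(320,100)),('top',(330,200))):
    im=manip.snapshot(n)[:,:,::-1];cv2.imwrite(f'pics/{n}4.png',im)
    a=im[b[1]:b[1]+120,b[0]:b[0]+140];cv2.imwrite(f'pics/{n}4g.png',cv2.resize(a,None,fx=5,fy=5,interpolation=cv2.INTER_CUBIC))
E
```

```text
[ 0.52609463 -0.21038007  0.12694385] [-0.01042051  0.08983045 -0.80169219]
```

View pics/side4g.png

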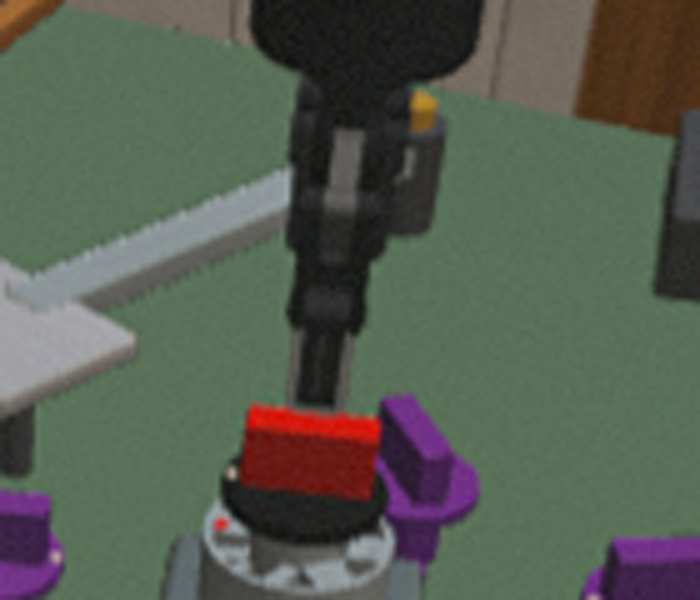

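View pics/top4g.png

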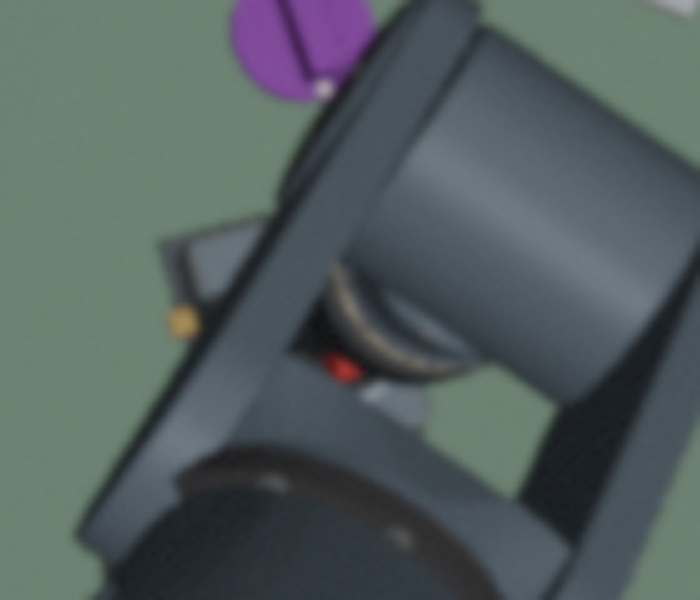

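Request:
{"name": "send_rows", "arguments": {"steps": [[[0.5,0,0,-0.006,0],[0.5,0,0,-0.006,0]]]}}

```text
t: 4.28
tcp_pos: [0.5265, -0.2107, 0.1216]
tool_rot: [0.42, 0.569, -0.42, 0.568]
force: [0.4, 0.3, 0.8]
finger_gap: 0.501
```

```bash
python3 - <<'E'
from m import *
print(manip.sense()['tcp_pos'],manip.sense()['force'])
for n,b in(('side',(350,130)),):
    im=manip.snapshot(n)[:,:,::-1];cv2.imwrite(f'pics/{n}5.png',im)
    a=im[b[1]:b[1]+80,b[0]:b[0]+70];cv2.imwrite(f'pics/{n}5g.png',cv2.resize(np.hstack([cv2.imread('pics/side4.png')[b[1]:b[1]+80,b[0]:b[0]+70],a]),None,fx=5.5,fy=5.5,interpolation=cv2.INTER_CUBIC))
E
```

```text
[ 0.52650103 -0.21066857  0.12157146] [0.44442023 0.31721192 0.84699636]
```

View pics/side5g.png

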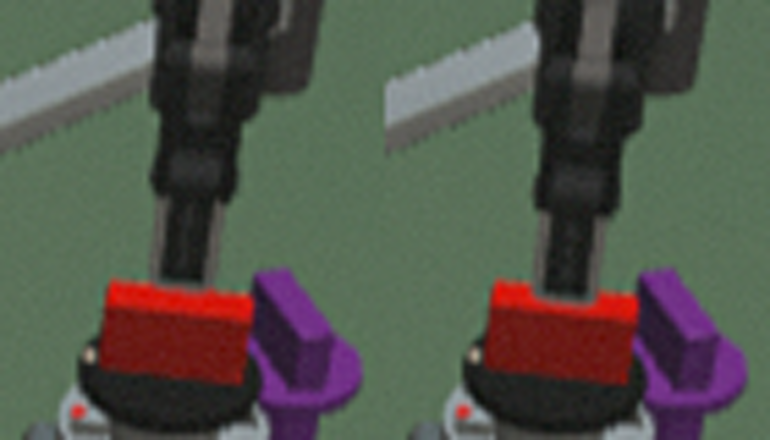

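The near finger now occludes the bar's top face, with its tip at about row 184.5. So the real fingertips are still above the bar, about 37 mm higher than the reported TCP. From here I'll descend in small steps, checking force each time.

Request:
{"name": "send_rows", "arguments": {"steps": [[[0.5,0,0,-0.003,0],[0.5,0,0,-0.006,0],[0.5,0,0,-0.006,0]]]}}

```text
t: 4.7
tcp_pos: [0.5265, -0.2107, 0.1156]
tool_rot: [0.42, 0.569, -0.42, 0.568]
force: [0.8, -0.3, -0.7]
finger_gap: 0.5
```

Request:
{"name": "send_rows", "arguments": {"steps": [[[0.5,0,0,-0.003,0],[0.5,0,0,-0.006,0],[0.5,0,0,-0.006,0]]]}}

```text
t: 5.08
tcp_pos: [0.5266, -0.2107, 0.1096]
tool_rot: [0.42, 0.569, -0.42, 0.568]
force: [0.6, -0.3, 0.7]
finger_gap: 0.499
```

```bash
python3 - <<'E'
from m import *
print(manip.sense()['tcp_pos'],manip.sense()['force'])
for n,b in(('side',(350,130)),):
    im=manip.snapshot(n)[:,:,::-1];cv2.imwrite(f'pics/{n}6.png',im)
    a=im[b[1]:b[1]+80,b[0]:b[0]+70];cv2.imwrite(f'pics/{n}6g.png',cv2.resize(a,None,fx=7,fy=7,interpolation=cv2.INTER_CUBIC))
u=np.array([.294,-.956,0]);t=np.array([.5268,-.2107,0])
for o in(.021,.03,.035):
  for z in(.120,.130,.140):print(o,z,proj('side',[t-u*o+[0,0,z]]).round(1))
E
```

```text
[ 0.52655156 -0.21071589  0.10957135] [ 0.63865574 -0.30752839  0.70315457]
0.021 0.12 [[379.9 201.6]]
0.021 0.13 [[380.5 197.1]]
0.021 0.14 [[381.1 192.6]]
0.03 0.12 [[379.5 204.3]]
0.03 0.13 [[380.1 199.8]]
0.03 0.14 [[380.7 195.3]]
0.035 0.12 [[379.3 205.9]]
0.035 0.13 [[379.9 201.4]]
0.035 0.14 [[380.5 196.8]]
```

View pics/side6g.png

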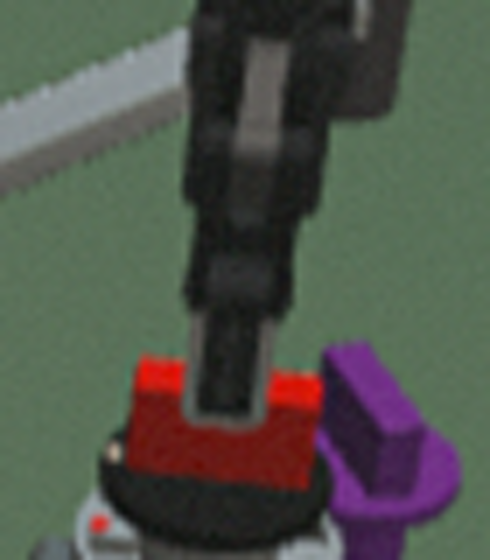

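No contact yet. The tip is at (382.3,190.3), centred on the bar (about 382.5), at z≈0.152 by the image. It needs to go about 25 mm lower.

Request:
{"name": "send_rows", "arguments": {"steps": [[[0.5,0,0,-0.004,0],[0.5,0,0,-0.008,0],[0.5,0,0,-0.008,0]]]}}

```text
t: 5.5
tcp_pos: [0.5264, -0.2106, 0.1014]
tool_rot: [0.42, 0.569, -0.42, 0.568]
force: [-0.1, -0.3, -0.2]
finger_gap: 0.5
```

Request:
{"name": "send_rows", "arguments": {"steps": [[[0.5,0,0,-0.004,0],[0.5,0,0,-0.008,0],[0.5,0,0,-0.008,0]]]}}

```text
t: 5.88
tcp_pos: [0.5265, -0.2107, 0.0935]
tool_rot: [0.42, 0.569, -0.42, 0.568]
force: [0.4, -0.7, 0.6]
finger_gap: 0.501
```

```bash
python3 - <<'E'
from m import *
print(manip.sense()['tcp_pos'],manip.sense()['force'])
for n,b in(('side',(350,130)),):
    im=manip.snapshot(n)[:,:,::-1];cv2.imwrite(f'pics/{n}7.png',im)
    a=im[b[1]:b[1]+80,b[0]:b[0]+70];cv2.imwrite(f'pics/{n}7g.png',cv2.resize(a,None,fx=7,fy=7,interpolation=cv2.INTER_CUBIC))
E
```

```text
[ 0.52647866 -0.21066149  0.093453  ] [ 0.36077365 -0.74863055  0.60926855]
```

View pics/side7g.png

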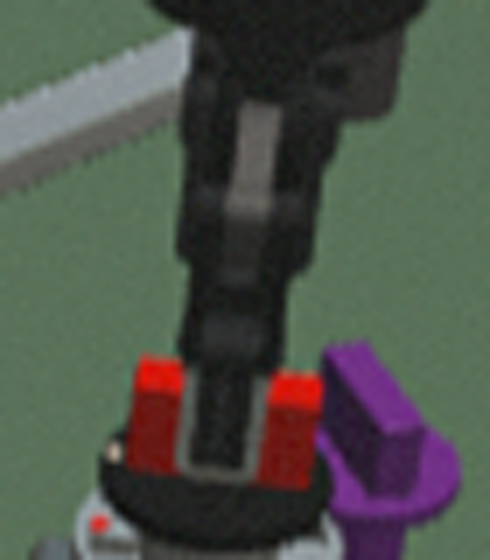

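Request:
{"name": "send_rows", "arguments": {"steps": [[[0.5,0,0,-0.003,0],[0.5,0,0,-0.006,0],[0.5,0,0,-0.006,0]]]}}

```text
t: 6.3
tcp_pos: [0.5266, -0.2107, 0.0876]
tool_rot: [0.42, 0.569, -0.42, 0.568]
force: [0.4, 0.1, -0.5]
finger_gap: 0.5
```

Request:
{"name": "send_rows", "arguments": {"steps": [[[0.65,0,0,0,0],[0.72,0,0,0,0],[0.75,0,0,0,0],[0.75,0,0,0,0]]], "grip_force": 20}}

```text
t: 6.8
tcp_pos: [0.5268, -0.2109, 0.088]
tool_rot: [0.42, 0.569, -0.42, 0.569]
force: [-0.1, -0.4, -0.3]
finger_gap: 0.253
```

Request:
{"name": "send_rows", "arguments": {"steps": [[[0.78,0,0,0,0],[0.79,0,0,0,0],[0.79,0,0,0,0]]]}}

```text
t: 7.18
tcp_pos: [0.527, -0.2111, 0.088]
tool_rot: [0.42, 0.568, -0.42, 0.569]
force: [-0.4, -0.6, 0.7]
finger_gap: 0.213
```

Request:
{"name": "send_rows", "arguments": {"steps": [[[0.82,0,0,0,0],[0.84,0,0,0,0],[0.84,0,0,0,0]]]}}

```text
t: 7.55
tcp_pos: [0.5271, -0.2114, 0.0881]
tool_rot: [0.42, 0.568, -0.42, 0.569]
force: [-1.0, -2.2, 0.8]
finger_gap: 0.182
```

```bash
python3 - <<'E'
from m import *
s=manip.sense();print(s)
for n,b in(('side',(350,130)),):
    im=manip.snapshot(n)[:,:,::-1];cv2.imwrite(f'pics/{n}8.png',im)
    a=im[b[1]:b[1]+80,b[0]:b[0]+70];cv2.imwrite(f'pics/{n}8g.png',cv2.resize(a,None,fx=7,fy=7,interpolation=cv2.INTER_CUBIC))
E
```

```text
{'t': 7.55, 'q': array([-5.77869109e-01,  5.93426784e-01,  1.67237375e+00, -5.26756401e-04,
        8.74658430e-01,  6.95347104e-01]), 'qd': array([ 5.33460209e-04,  6.21714100e-04, -4.46492270e-04, -2.16639964e-04,
        8.11265027e-05, -9.18086250e-04]), 'tau': array([ 1.34271294e+00, -4.13187969e+01, -1.15822551e+01,  5.24331350e-01,
        4.80862968e-01, -8.34923296e-03]), 'tcp_pos': array([ 0.52709249, -0.21137604,  0.08809459]), 'tool_rot': array([ 0.42013951,  0.56825873, -0.4203779 ,  0.56907577]), 'force': array([-1.02880668, -2.15651191,  0.80959581]), 'ft_torque': array([-0.5050812 ,  0.0058407 , -0.00699702]), 'finger_gap': 0.18204810697864993}
```

View pics/side8g.png

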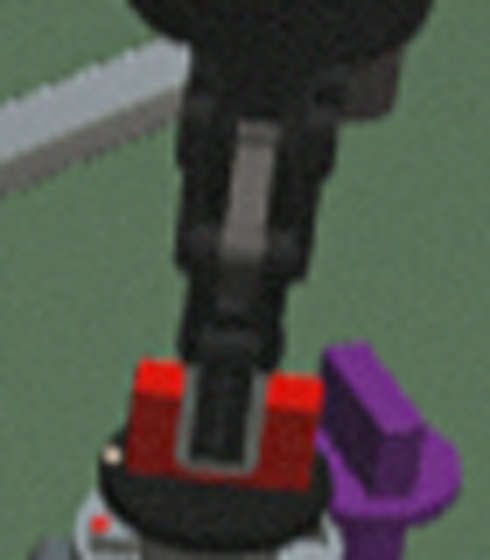

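Request:
{"name": "send_rows", "arguments": {"steps": [[[0.9,0,0,0,0],[0.95,0,0,0,0]]], "grip_force": 40}}

```text
t: 7.85
tcp_pos: [0.5271, -0.2114, 0.0882]
tool_rot: [0.42, 0.568, -0.42, 0.569]
force: [0.7, -4.0, 1.3]
finger_gap: 0.176
```

Request:
{"name": "send_rows", "arguments": {"steps": [[[1,0,0,0,0],[1,0,0,0,0],[1,0,0,0,0]]], "grip_force": 70}}

```text
t: 8.22
tcp_pos: [0.5272, -0.2113, 0.0882]
tool_rot: [0.42, 0.568, -0.42, 0.569]
force: [0.0, -4.6, 3.9]
finger_gap: 0.167
```

Request:
{"name": "send_rows", "arguments": {"steps": [[[1,0,-0.001,-0.001,0],[1,0,-0.001,-0.002,0],[1,0,-0.001,-0.002,0]]]}}

```text
t: 8.6
tcp_pos: [0.5271, -0.2115, 0.0865]
tool_rot: [0.421, 0.568, -0.42, 0.569]
force: [-0.5, -2.9, 6.8]
finger_gap: 0.168
```

Request:
{"name": "send_rows", "arguments": {"steps": [[[1,0,-0.0005,-0.001,0],[1,0,-0.0005,-0.001,0]]]}}

```text
t: 8.85
tcp_pos: [0.5272, -0.2116, 0.0856]
tool_rot: [0.421, 0.569, -0.42, 0.569]
force: [0.6, -1.7, 8.0]
finger_gap: 0.166
```

Request:
{"name": "send_rows", "arguments": {"steps": [[[1,0,0,-0.001,0],[1,0,0,-0.001,0]]]}}

```text
t: 9.1
tcp_pos: [0.5271, -0.2116, 0.0846]
tool_rot: [0.421, 0.569, -0.42, 0.569]
force: [0.1, -1.2, 8.6]
finger_gap: 0.169
```

Request:
{"name": "send_rows", "arguments": {"steps": [[[1,0,0,-0.001,0],[1,0,0,-0.001,0]]]}}

```text
t: 9.35
tcp_pos: [0.5272, -0.2116, 0.0838]
tool_rot: [0.421, 0.569, -0.42, 0.569]
force: [-0.4, -1.6, 8.2]
finger_gap: 0.17
```

Request:
{"name": "send_rows", "arguments": {"steps": [[[1,0,0,-0.0005,0],[1,0,0,-0.0005,0]]]}}

```text
t: 9.6
tcp_pos: [0.5271, -0.2116, 0.0833]
tool_rot: [0.421, 0.569, -0.42, 0.569]
force: [0.2, -1.1, 9.8]
finger_gap: 0.17
```

Request:
{"name": "send_rows", "arguments": {"steps": [[[1,0,0,-0.0005,0],[1,0,0,-0.0005,0]]]}}

```text
t: 9.85
tcp_pos: [0.5272, -0.2116, 0.0829]
tool_rot: [0.421, 0.568, -0.42, 0.569]
force: [0.2, -1.5, 9.8]
finger_gap: 0.169
```

Request:
{"name": "send_rows", "arguments": {"steps": [[[1,0,0,-0.0005,0],[1,0,0,-0.0005,0]]]}}

```text
t: 10.1
tcp_pos: [0.5272, -0.2116, 0.0824]
tool_rot: [0.421, 0.569, -0.42, 0.569]
force: [-1.1, -1.1, 8.9]
finger_gap: 0.168
```

Request:
{"name": "send_rows", "arguments": {"steps": [[[1,0,0,-0.0005,0],[1,0,0,-0.0005,0]]]}}

```text
t: 10.35
tcp_pos: [0.5272, -0.2116, 0.082]
tool_rot: [0.421, 0.569, -0.42, 0.569]
force: [0.2, -0.9, 9.7]
finger_gap: 0.167
```

Request:
{"name": "send_rows", "arguments": {"steps": [[[1,0,0,-0.0005,0],[1,0,0,-0.0005,0]]]}}

```text
t: 10.6
tcp_pos: [0.5272, -0.2116, 0.0815]
tool_rot: [0.421, 0.568, -0.42, 0.569]
force: [-0.2, -0.7, 10.0]
finger_gap: 0.169
```

Request:
{"name": "send_rows", "arguments": {"steps": [[[1,0,0,-0.0005,0],[1,0,0,-0.0005,0]]]}}

```text
t: 10.85
tcp_pos: [0.5272, -0.2116, 0.081]
tool_rot: [0.421, 0.568, -0.42, 0.569]
force: [-0.6, -1.0, 10.2]
finger_gap: 0.168
```

```bash
python3 - <<'E'
from m import *
s=manip.sense();print(s['tcp_pos'],s['force'],s['ft_torque'])
for n,b in(('side',(350,130)),):
    im=manip.snapshot(n)[:,:,::-1];cv2.imwrite(f'pics/{n}9.png',im)
    a=np.hstack([cv2.imread('pics/side8.png')[150:220,350:420],im[150:220,350:420]]);cv2.imwrite(f'pics/{n}9g.png',cv2.resize(a,None,fx=5.7,fy=5.7,interpolation=cv2.INTER_CUBIC))
E
```

```text
[ 0.52717113 -0.21159033  0.08104212] [-0.64286165 -1.02266607 10.19144007] [-0.1600405  0.1129257  0.0453723]
```

View pics/side9g.png

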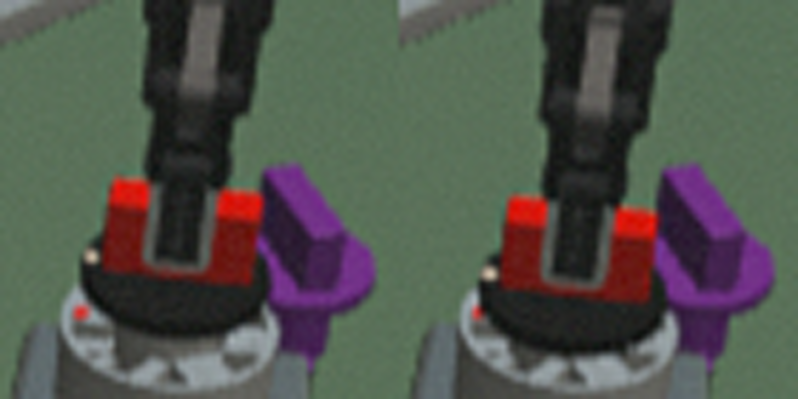

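The cap goes down with the fingers: the bar is about 3 px (roughly 7 mm) lower, with no slip. I'll continue pressing.

Request:
{"name": "send_rows", "arguments": {"steps": [[[1,0,0,-0.0005,0],[1,0,0,-0.0005,0]]]}}

```text
t: 11.15
tcp_pos: [0.5272, -0.2116, 0.0806]
tool_rot: [0.421, 0.568, -0.42, 0.569]
force: [-0.8, -0.9, 10.5]
finger_gap: 0.171
```

Request:
{"name": "send_rows", "arguments": {"steps": [[[1,0,0,-0.0005,0],[1,0,0,-0.0005,0]]]}}

```text
t: 11.4
tcp_pos: [0.5272, -0.2116, 0.0801]
tool_rot: [0.421, 0.568, -0.42, 0.569]
force: [-0.5, -1.6, 10.1]
finger_gap: 0.168
```

Request:
{"name": "send_rows", "arguments": {"steps": [[[1,0,0,-0.0005,0],[1,0,0,-0.0005,0]]]}}

```text
t: 11.65
tcp_pos: [0.5272, -0.2116, 0.0797]
tool_rot: [0.421, 0.568, -0.42, 0.569]
force: [-0.6, -0.9, 11.1]
finger_gap: 0.17
```

Request:
{"name": "send_rows", "arguments": {"steps": [[[1,0,0,-0.0005,0],[1,0,0,-0.0005,0]]]}}

```text
t: 11.9
tcp_pos: [0.5272, -0.2116, 0.0792]
tool_rot: [0.421, 0.568, -0.42, 0.569]
force: [-1.0, -0.8, 12.0]
finger_gap: 0.175
```

Request:
{"name": "send_rows", "arguments": {"steps": [[[1,0,0,-0.0005,0],[1,0,0,-0.0005,0]]]}}

```text
t: 12.15
tcp_pos: [0.5272, -0.2116, 0.0788]
tool_rot: [0.421, 0.568, -0.42, 0.569]
force: [-1.5, -0.4, 12.5]
finger_gap: 0.168
```

Request:
{"name": "send_rows", "arguments": {"steps": [[[1,0,0,-0.0005,0],[1,0,0,-0.0005,0]]]}}

```text
t: 12.4
tcp_pos: [0.5272, -0.2116, 0.0783]
tool_rot: [0.421, 0.568, -0.42, 0.569]
force: [-0.1, -1.0, 11.7]
finger_gap: 0.167
```

Request:
{"name": "send_rows", "arguments": {"steps": [[[1,0,0,-0.0005,0],[1,0,0,-0.0005,0]]]}}

```text
t: 12.65
tcp_pos: [0.5272, -0.2116, 0.0778]
tool_rot: [0.421, 0.568, -0.42, 0.569]
force: [-1.2, -1.0, 13.1]
finger_gap: 0.167
```

Request:
{"name": "send_rows", "arguments": {"steps": [[[1,0,0,-0.0005,0],[1,0,0,-0.0005,0]]]}}

```text
t: 12.9
tcp_pos: [0.5272, -0.2116, 0.0774]
tool_rot: [0.421, 0.568, -0.42, 0.569]
force: [-1.0, -0.6, 12.6]
finger_gap: 0.171
```

Request:
{"name": "send_rows", "arguments": {"steps": [[[1,0,0,-0.0005,0],[1,0,0,-0.0005,0]]]}}

```text
t: 13.15
tcp_pos: [0.5273, -0.2116, 0.077]
tool_rot: [0.421, 0.568, -0.42, 0.569]
force: [-1.3, -0.7, 12.3]
finger_gap: 0.167
```

Request:
{"name": "send_rows", "arguments": {"steps": [[[1,0,0,-0.0005,0],[1,0,0,-0.0005,0]]]}}

```text
t: 13.4
tcp_pos: [0.5272, -0.2117, 0.0765]
tool_rot: [0.421, 0.568, -0.42, 0.569]
force: [-0.7, -0.4, 12.9]
finger_gap: 0.169
```

Request:
{"name": "send_rows", "arguments": {"steps": [[[1,0,0,-0.0005,0],[1,0,0,-0.0005,0]]]}}

```text
t: 13.65
tcp_pos: [0.5273, -0.2117, 0.0764]
tool_rot: [0.421, 0.568, -0.42, 0.569]
force: [-2.3, -0.8, 15.8]
finger_gap: 0.172
```

Request:
{"name": "send_rows", "arguments": {"steps": [[[1,0,0,-0.0005,0],[1,0,0,-0.0005,0]]]}}

```text
t: 13.9
tcp_pos: [0.5273, -0.2117, 0.0763]
tool_rot: [0.421, 0.568, -0.42, 0.569]
force: [-1.8, -0.3, 18.5]
finger_gap: 0.17
```

The hard stop is felt at tcp z≈0.0764, where force rises from 13 to 18.5 N. I'll back off about 1 mm, so the cap stays below the catch and clear of the stop, then turn a little.

Request:
{"name": "send_rows", "arguments": {"steps": [[[1,0,0,0.0018,0],[1,0,0,0.0018,0]]]}}

```text
t: 14.15
tcp_pos: [0.5272, -0.2116, 0.0774]
tool_rot: [0.421, 0.568, -0.42, 0.569]
force: [-1.6, -1.0, 12.5]
finger_gap: 0.17
```

Request:
{"name": "send_rows", "arguments": {"steps": [[[1,0,0,0,0.06],[1,0,0,0,0.12],[1,0,0,0,0.12]]]}}

```text
t: 14.52
tcp_pos: [0.5273, -0.2115, 0.0773]
tool_rot: [0.386, 0.593, -0.385, 0.593]
force: [-0.8, -0.6, 12.6]
finger_gap: 0.166
```

```bash
cat > st.py <<'E'
from m import *
from scipy.spatial.transform import Rotation as R
s=manip.sense();z=R.from_quat(s['tool_rot']).as_matrix()[:,2]
print(s['t'],s['tcp_pos'].round(4),'yaw',np.degrees(np.arctan2(z[1],z[0])).round(2),s['force'].round(2),s['ft_torque'].round(3))
E
python3 st.py
```

```text
14.525 [ 0.5273 -0.2115  0.0773] yaw -66.07 [-0.81 -0.59 12.63] [-0.017  0.152 -0.018]
```

Request:
{"name": "send_rows", "arguments": {"steps": [[[1,0,0,0,0.08],[1,0,0,0,0.16],[1,0,0,0,0.24],[1,0,0,0,0.24]]]}}

```text
t: 15.02
tcp_pos: [0.5273, -0.2113, 0.0772]
tool_rot: [0.312, 0.635, -0.311, 0.635]
force: [0.1, -0.4, 12.4]
finger_gap: 0.168
```

```bash
python3 st.py
```

```text
15.025 [ 0.5273 -0.2113  0.0772] yaw -52.32 [ 0.11 -0.44 12.39] [ 0.002  0.18  -0.016]
```

Request:
{"name": "send_rows", "arguments": {"steps": [[[1,0,0,0,0.09],[1,0,0,0,0.18],[1,0,0,0,0.27],[1,0,0,0,0.36],[1,0,0,0,0.36]]]}}

```text
t: 15.65
tcp_pos: [0.5272, -0.2112, 0.0772]
tool_rot: [0.194, 0.68, -0.192, 0.68]
force: [-0.9, 0.2, 13.4]
finger_gap: 0.169
```

```bash
python3 st.py
```

```text
15.65 [ 0.5272 -0.2112  0.0772] yaw -31.69 [-0.91  0.25 13.38] [ 0.059  0.169 -0.019]
```

Turned 41° so far, with negligible torque. I'll turn the rest, to about 60°.

Request:
{"name": "send_rows", "arguments": {"steps": [[[1,0,0,0,0.08],[1,0,0,0,0.16],[1,0,0,0,0.24],[1,0,0,0,0.32],[1,0,0,0,0.32]]]}}

```text
t: 16.27
tcp_pos: [0.5271, -0.2112, 0.0772]
tool_rot: [0.083, 0.702, -0.082, 0.703]
force: [-0.9, 0.8, 12.6]
finger_gap: 0.17
```

```bash
python3 st.py; python3 - <<'E'
from m import *
im=manip.snapshot('side')[:,:,::-1];cv2.imwrite('pics/side10.png',im)
cv2.imwrite('pics/side10g.png',cv2.resize(im[140:260,320:460],None,fx=5,fy=5,interpolation=cv2.INTER_CUBIC))
E
```

```text
16.275 [ 0.5271 -0.2112  0.0772] yaw -13.36 [-0.86  0.81 12.63] [ 0.089  0.18  -0.029]
```

View pics/side10g.png

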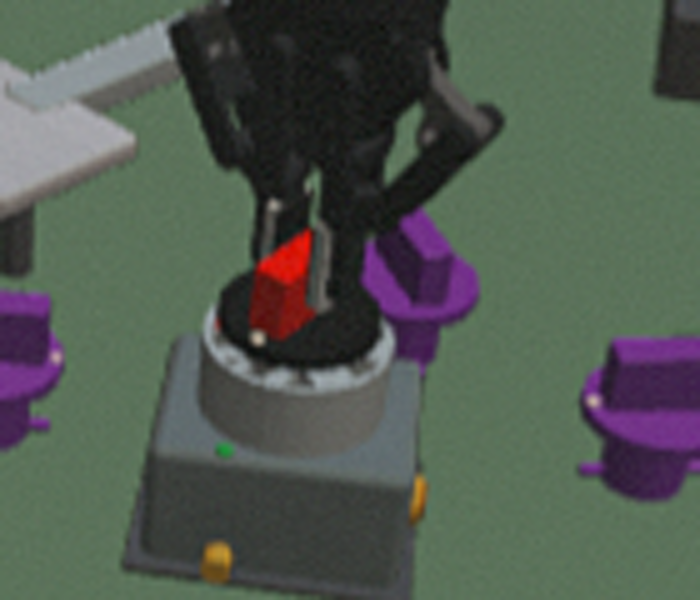

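The bar now points at the green dot after a 59.6° turn. I'll lift gently.

Request:
{"name": "send_rows", "arguments": {"steps": [[[1,0,0,0.002,0],[1,0,0,0.004,0],[1,0,0,0.006,0],[1,0,0,0.006,0]]]}}

```text
t: 16.82
tcp_pos: [0.5271, -0.2112, 0.0828]
tool_rot: [0.083, 0.702, -0.082, 0.703]
force: [0.4, 0.6, 9.3]
finger_gap: 0.173
```

Request:
{"name": "send_rows", "arguments": {"steps": [[[1,0,0,0.002,0],[1,0,0,0.004,0],[1,0,0,0.006,0],[1,0,0,0.006,0]]]}}

```text
t: 17.32
tcp_pos: [0.527, -0.2111, 0.0883]
tool_rot: [0.083, 0.702, -0.082, 0.702]
force: [1.9, -0.7, 5.6]
finger_gap: 0.17
```

Request:
{"name": "send_rows", "arguments": {"steps": [[[1,0,0,0.002,0],[1,0,0,0.004,0],[1,0,0,0.004,0]]]}}

```text
t: 17.7
tcp_pos: [0.5255, -0.2108, 0.0907]
tool_rot: [0.083, 0.703, -0.081, 0.701]
force: [0.4, 0.0, -1.6]
finger_gap: 0.167
```

Request:
{"name": "send_rows", "arguments": {"steps": [[[1,0,0,0.002,0],[1,0,0,0.005,0],[1,0,0,0.008,0],[1,0,0,0.008,0]]]}}

```text
t: 18.2
tcp_pos: [0.527, -0.2125, 0.1001]
tool_rot: [0.082, 0.702, -0.082, 0.703]
force: [0.7, -0.5, -1.7]
finger_gap: 0.171
```

The cap is free; the force is now just its weight, about -1.6 N. I'll raise it and carry it to the tray.

Request:
{"name": "send_rows", "arguments": {"steps": [[[1,0,0,0.015,0],[1,0,0,0.03,0],[1,0,0,0.045,0],[1,0,0,0.055,0],[1,0,0,0.06,0]]]}}

```text
t: 18.82
tcp_pos: [0.5271, -0.2125, 0.1608]
tool_rot: [0.082, 0.702, -0.082, 0.703]
force: [0.6, 0.6, -1.8]
finger_gap: 0.165
```

Request:
{"name": "send_rows", "arguments": {"steps": [[[1,-0.003,0.02,0,0],[1,-0.009,0.06,0,0],[1,-0.015,0.105,0,0],[1,-0.022,0.15,0,0],[1,-0.028,0.195,0,0],[1,-0.035,0.24,0,0],[1,-0.041,0.285,0,0],[1,-0.048,0.33,0,0]]]}}

```text
t: 19.82
tcp_pos: [0.4768, 0.12, 0.1592]
tool_rot: [0.082, 0.703, -0.082, 0.702]
force: [0.5, 0.3, -1.6]
finger_gap: 0.167
```

Request:
{"name": "send_rows", "arguments": {"steps": [[[1,-0.005,0.04,0,0],[1,-0.008,0.06,0,0],[1,-0.009,0.065,0,0],[1,-0.009,0.065,0,0]]]}}

```text
t: 20.32
tcp_pos: [0.4689, 0.1828, 0.1594]
tool_rot: [0.082, 0.703, -0.082, 0.702]
force: [-0.5, -0.4, -0.7]
finger_gap: 0.165
```

```bash
python3 st.py; python3 - <<'E'
from m import *
for n in('side','top'):
    im=manip.snapshot(n)[:,:,::-1];cv2.imwrite(f'pics/{n}11.png',im)
E
```

```text
20.325 [0.4689 0.1828 0.1594] yaw -13.3 [-0.55 -0.37 -0.74] [ 0.009 -0.027 -0.013]
```

View pics/side11.png

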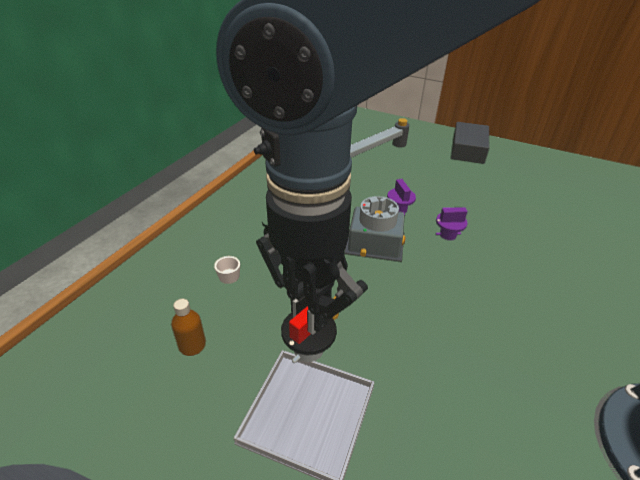

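View pics/top11.png

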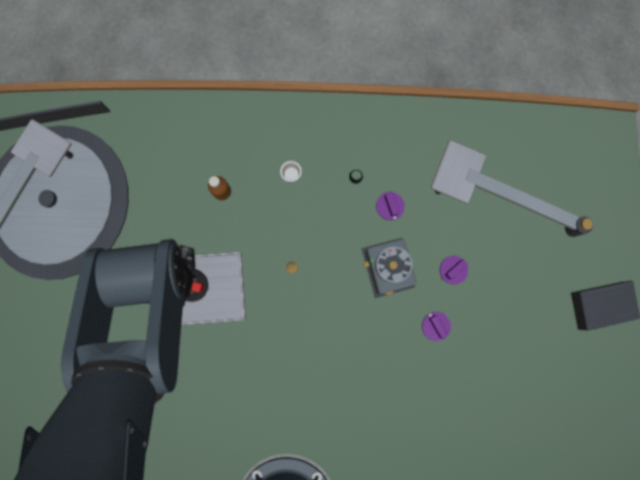

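The side view shows the cap upright in the jaws with its disc at (308,332), above and behind the tray in the image. The neck is empty and the other items haven't moved. I'll check the plan position by ray casting.

```bash
python3 - <<'E'
from m import *
print(onz('side',[[308.5,331]],.189),onz('top',[[196,287]],.217))
for z in(.149,.189,.217,.004,.018):print(z,proj('side',[[.469,.183,z]]).round(1),proj('top',[[.469,.183,z]]).round(1))
E
```

```text
[[0.46715822 0.18682166 0.189     ]] [[0.46567351 0.16574024 0.217     ]]
0.149 [[308.6 349.4]] [[195.3 286.3]]
0.189 [[308.7 328. ]] [[190.4 285.5]]
0.217 [[308.7 311.7]] [[186.8 284.9]]
0.004 [[308.5 412.3]] [[210.1 288.8]]
0.018 [[308.5 407.1]] [[208.8 288.6]]
```

Request:
{"name": "send_rows", "arguments": {"steps": [[[1,0,0,-0.015,0],[1,0,0,-0.035,0],[1,0,0,-0.06,0],[1,0,0,-0.085,0],[1,0,0,-0.105,0],[1,0,0,-0.12,0],[1,0,0,-0.13,0],[1,0,0,-0.13,0]]]}}

```text
t: 21.42
tcp_pos: [0.4696, 0.1824, 0.0292]
tool_rot: [0.082, 0.703, -0.082, 0.702]
force: [-0.8, -0.5, -1.6]
finger_gap: 0.172
```

Request:
{"name": "send_rows", "arguments": {"steps": [[[1,0,0,-0.002,0],[1,0,0,-0.004,0],[1,0,0,-0.004,0]]]}}

```text
t: 21.8
tcp_pos: [0.4699, 0.1827, 0.026]
tool_rot: [0.082, 0.702, -0.082, 0.702]
force: [-0.1, -0.5, -1.4]
finger_gap: 0.17
```

```bash
python3 st.py; python3 - <<'E'
from m import *
im=manip.snapshot('side')[:,:,::-1];cv2.imwrite('pics/side12.png',im)
cv2.imwrite('pics/side12g.png',cv2.resize(im[300:480,210:410],None,fx=4,fy=3.3,interpolation=cv2.INTER_CUBIC))
E
```

```text
21.8 [0.4699 0.1827 0.026 ] yaw -13.34 [-0.1  -0.46 -1.35] [ 0.002  0.025 -0.032]
```

View pics/side12g.png

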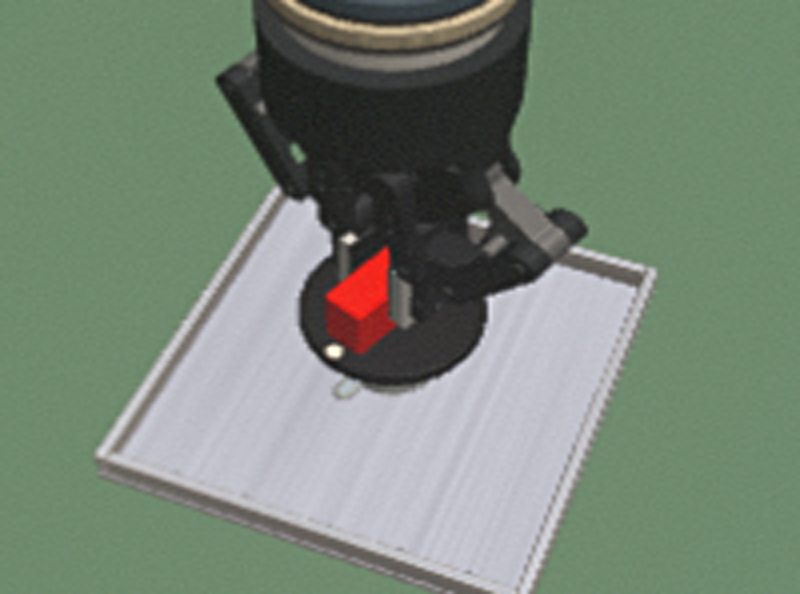

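The cap is over the middle of the tray, disc at about (308,394), still in the air. Next I lower in guarded steps.

Request:
{"name": "send_rows", "arguments": {"steps": [[[1,0,0,-0.002,0],[1,0,0,-0.004,0],[1,0,0,-0.004,0]]]}}

```text
t: 22.22
tcp_pos: [0.4696, 0.1826, 0.0215]
tool_rot: [0.082, 0.702, -0.082, 0.702]
force: [0.2, -0.8, -1.5]
finger_gap: 0.17
```

Request:
{"name": "send_rows", "arguments": {"steps": [[[1,0,0,-0.002,0],[1,0,0,-0.004,0],[1,0,0,-0.004,0]]]}}

```text
t: 22.6
tcp_pos: [0.4696, 0.1826, 0.0175]
tool_rot: [0.082, 0.702, -0.082, 0.702]
force: [0.4, -0.4, -1.5]
finger_gap: 0.163
```

Request:
{"name": "send_rows", "arguments": {"steps": [[[1,0,0,-0.001,0],[1,0,0,-0.001,0]]]}}

```text
t: 22.85
tcp_pos: [0.4697, 0.1827, 0.0167]
tool_rot: [0.082, 0.702, -0.082, 0.702]
force: [0.1, 0.3, -1.6]
finger_gap: 0.167
```

Request:
{"name": "send_rows", "arguments": {"steps": [[[1,0,0,-0.001,0],[1,0,0,-0.001,0]]]}}

```text
t: 23.1
tcp_pos: [0.4697, 0.1827, 0.0157]
tool_rot: [0.082, 0.702, -0.082, 0.702]
force: [-0.4, -0.8, -1.9]
finger_gap: 0.166
```

Request:
{"name": "send_rows", "arguments": {"steps": [[[1,0,0,-0.0007,0],[1,0,0,-0.0007,0]]]}}

```text
t: 23.35
tcp_pos: [0.4697, 0.1826, 0.015]
tool_rot: [0.082, 0.702, -0.082, 0.702]
force: [0.3, 0.0, -2.2]
finger_gap: 0.169
```

Request:
{"name": "send_rows", "arguments": {"steps": [[[1,0,0,-0.0007,0],[1,0,0,-0.0007,0]]]}}

```text
t: 23.6
tcp_pos: [0.4698, 0.1827, 0.0143]
tool_rot: [0.082, 0.702, -0.082, 0.702]
force: [0.3, -0.3, -1.1]
finger_gap: 0.168
```

Request:
{"name": "send_rows", "arguments": {"steps": [[[1,0,0,-0.0005,0],[1,0,0,-0.0005,0]]]}}

```text
t: 23.85
tcp_pos: [0.4699, 0.1827, 0.0142]
tool_rot: [0.082, 0.702, -0.082, 0.702]
force: [-0.2, -0.4, 3.1]
finger_gap: 0.17
```

Contact with the tray floor came exactly where predicted (0.0142). Now I release gently.

Request:
{"name": "send_rows", "arguments": {"steps": [[[0.9,0,0,0,0],[0.84,0,0,0,0],[0.8,0,0,0,0],[0.76,0,0,0,0]]], "grip_force": 20}}

```text
t: 24.35
tcp_pos: [0.4698, 0.1827, 0.0136]
tool_rot: [0.082, 0.702, -0.082, 0.702]
force: [-0.4, -0.2, 0.0]
finger_gap: 0.237
```

Request:
{"name": "send_rows", "arguments": {"steps": [[[0.7,0,0,0,0],[0.6,0,0,0,0],[0.5,0,0,0,0],[0.5,0,0,0,0],[0.5,0,0,0,0]]]}}

```text
t: 24.98
tcp_pos: [0.4698, 0.1827, 0.0138]
tool_rot: [0.082, 0.702, -0.082, 0.702]
force: [-0.6, -0.5, 0.5]
finger_gap: 0.497
```

```bash
python3 st.py; python3 - <<'E'
from m import *
im=manip.snapshot('side')[:,:,::-1];cv2.imwrite('pics/side13.png',im)
cv2.imwrite('pics/side13g.png',cv2.resize(im[300:480,210:410],None,fx=4,fy=3.3,interpolation=cv2.INTER_CUBIC))
E
```

```text
24.975 [0.4698 0.1827 0.0138] yaw -13.35 [-0.57 -0.49  0.45] [ 0.034 -0.026  0.002]
```

View pics/side13g.png

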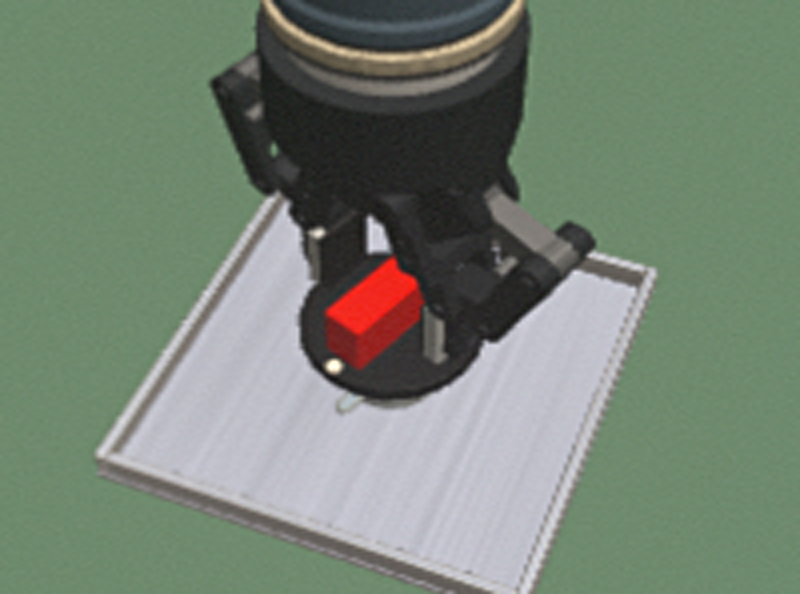

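The fingers are clear on both sides of the bar and the cap is standing. I'll lift straight up, then move aside for an unobstructed look.

Request:
{"name": "send_rows", "arguments": {"steps": [[[0.5,0,0,0.01,0],[0.5,0,0,0.03,0],[0.5,0,0,0.06,0],[0.5,0,0,0.1,0],[0.5,0,0,0.14,0],[0.5,0,0,0.17,0],[0.5,0,0,0.19,0],[0.5,0,0,0.2,0]]]}}

```text
t: 26.02
tcp_pos: [0.4701, 0.1828, 0.2156]
tool_rot: [0.082, 0.701, -0.082, 0.703]
force: [1.2, 0.7, -0.1]
finger_gap: 0.498
```

Request:
{"name": "send_rows", "arguments": {"steps": [[[0.5,0,-0.03,0,0],[0.5,0,-0.07,0,0],[0.5,0,-0.11,0,0],[0.5,0,-0.15,0,0],[0.5,0,-0.18,0,0],[0.5,0,-0.2,0,0],[0.5,0,-0.2,0,0]]]}}

```text
t: 26.9
tcp_pos: [0.4695, -0.0183, 0.2135]
tool_rot: [0.083, 0.703, -0.083, 0.702]
force: [-0.4, 0.9, -0.9]
finger_gap: 0.5
```

```bash
python3 st.py; python3 - <<'E'
from m import *
for n in('side','top'):
    im=manip.snapshot(n)[:,:,::-1];cv2.imwrite(f'pics/{n}14.png',im)
E
```

```text
26.9 [ 0.4695 -0.0183  0.2135] yaw -13.51 [-0.39  0.94 -0.87] [-0.006 -0.063  0.041]
```

View pics/side14.png

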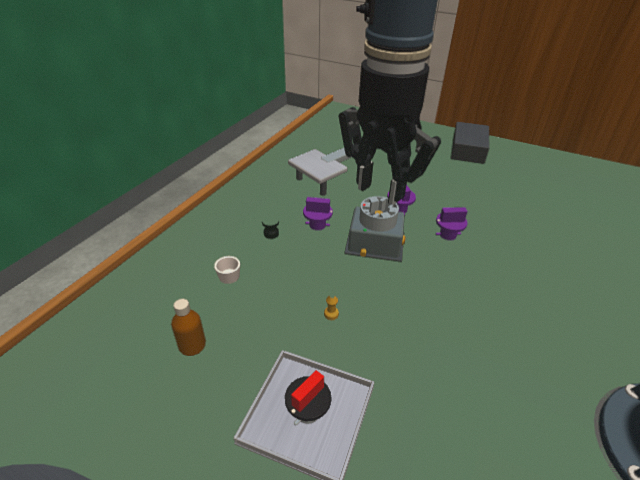

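View pics/top14.png

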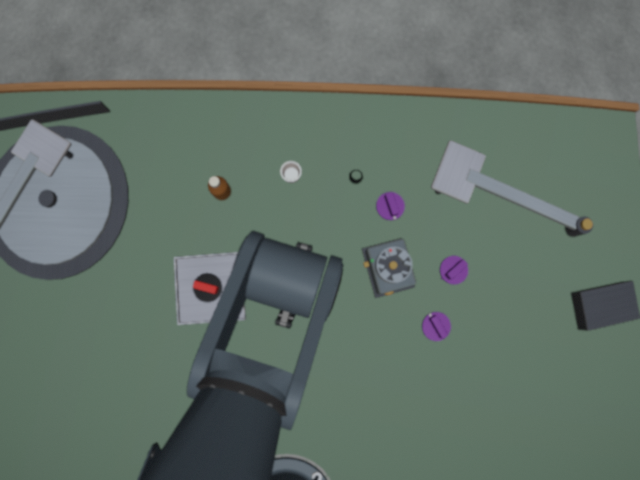

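The cap stands upright in the tray: side disc at (308,398), top red bar at (206,287). The dop, loupe, cup, bottle and purple decoys sit at the same pixels as before. One numeric check, then I hand in.

```bash
python3 - <<'E'
from m import *
c=[]
for n in('side','top'):
    im=cv2.imread(f'pics/{n}14.png')[:,:,::-1]; m,st,cc=red(n,im,150); c.append(cc)
print(c,tri(c[0],c[1]),'expect bar top z .072; tray centre .470,.184')
s=manip.sense();print(s['t'],abs(s['qd']).max())
print(manip.sign_off())
E
```

```text
[array([307.2808399 , 385.59055118]), array([204.3630137 , 286.75342466])] (array([0.47122779, 0.18228569, 0.06866506]), np.float64(4.9977297298545766e-05)) expect bar top z .072; tray centre .470,.184
27.0 0.017786251245308755
the job is handed in; nothing more can be done
None
```

The filler cap is off the reservoir and standing upright in the aluminium tray; I handed the job in at t = 27.0 s.

- **Press:** I gripped the red bar and pressed in small steps. The hard stop came about 12 mm down, where the wrist force reached 18.5 N at most. I then backed off about 1 mm to clear the stop.
- **Turn and lift:** I turned the cap 59.6° anticlockwise with almost no torque, until the bar pointed at the green dot. It lifted straight out, leaving only its own weight of about 1.6 N on the wrist.
- **Set down:** I carried it over the other items, lowered it to a light contact of about 5 N on the tray floor, released it and moved the gripper clear.

**Last checks:** After release, the bar measured at (0.471, 0.182, 0.069) m. That is within about 2 mm of the tray's centre, and about 3 mm below the 0.072 m expected for the bar's top. In the last pictures the other items and the purple look-alikes sat where they started.

**What disagreed:** In the side view the fingertips were about 37 mm higher than the reported TCP. I set the grasp height from the images and checked force on the way down. The unexpected offset did not affect the placing: the cap touched the tray floor at the predicted height.

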